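# Latch the anvil guard gate

## Task

Close the sprung mesh gate of the anvil guard and latch it: lift the gate's latch bar, push the gate home with the bar held above the striker lip on the post, and let the bar drop fully down into the catch behind the lip, so that it holds the gate shut by itself. Go gently: feel for the stop plate and do not force the bar against the catch, and do not disturb the hammer, the tongs or the blade on the anvil.

Things in the scene. Friction and masses are not known exactly. Their poses are not given: they have to be found in the camera images.
- guard: Fixed low dark steel fence (up to 165 mm high) round a stump anvil. Origin on the table on the line of the closed gate; x points into the enclosure, away from the robot; y along the closed gate; z up. Gate hinge axis at x 0, y +160 mm; striker post at y -140 mm.
- hinge (a point): Foot of the gate's upright hinge axis, at table height. Axes as the guard.
- post (a point): Fixed mark on the striker post, level with the catch floor (174 mm above the table), under the bar's path. Axes as the guard. The catch on this post is bolted through slots: the middle of its slot lies up to 20 mm nearer or farther than this point along guard x, differently each time and not measured: find its stop plate by feel, or look.
- tip (a point): Middle of the bar's section 200 mm from its pivot: this part drops into the catch. Catch, from the open side inwards (guard +x): upright striker lip 8 mm thick, 16 mm high above the catch floor, rounded on top; slot 14 mm wide; upright stop plate 45 mm high above the floor, yielding about 1 mm per 5 N. All 26 mm wide. More than 15 N of the bar on any of them is too much. Axes as the tab.
- gate (a joint): Gate angle, rad: 0 with the gate along guard y, positive open (towards the robot); latched it reads -0.08 to 0.08, depending on the catch. Mesh frame 260 mm wide, top 159 mm above the table. A spring urges it to 0.5 rad open (up to 2 N at the tab) against stiff, damped hinges (7 N more at the tab per 0.1 m/s there): unlatched, it creeps back to about 0.25 rad. Starts 0.35 to 0.65 open.
- latch (a joint): Bar angle, rad: 0 level, as when resting on the catch floor; positive with the free end raised (up to 0.6); -0.03 hanging on its own rest, gate open. The bar must be above 0.08 to clear the lip, and above about 0.22 it would pass over the stop plate. It pivots freely and sinks (in about 0.2 s) by its own weight when let go.
- pivot (a point): Pivot of the latch bar, square to the gate, 100 mm from the hinge axis and 185 mm above the table. The bar is flat steel, 10 mm thick across the gate, 22 mm high, 0.35 kg, lying in the plane of the gate above its top rail; its free end reaches 225 mm from the pivot, past the gate's edge. Axes as the tab.
- tab (a point): Centre of the thumb tab to hold: upright flat steel tab on the bar, 10 mm thick across the gate, 28 mm wide along the bar, 38 mm tall above the bar. The point lies 90 mm from the pivot towards the free end, 33 mm above pivot level (218 mm above the table with the bar level), 16 mm under the tab's top. Axes: x across the gate, y along the bar towards the pivot, z up. Can be pinched from above.
- hammer_grip (a point): A hammer lying on the table; leave it alone. The point is on its handle.
- tongs: Dark steel tongs 230 mm long lying on the table; leave them alone. Origin at the rivet, on the table.
- blade: Dark flat blade blank, 50 mm x 150 mm x 4 mm with a 18 mm wide tang, lying on the anvil inside the guard, its top 114 mm above the table; leave it alone. Origin at the centre of the underside of its wide part.

How it is judged:
By the outcome, as a careful person would: the job done as asked, in the order asked, and still so for the second after the job is handed in, with the robot touching nothing.
It also fails if it takes over 45 s, if anything falls off the work surface, if the arm or the gripper's body presses on something with over 40 N, if the wrist force passes 120 N, or if a joint passes its speed limit or range.

## Robot

A 6-joint arm with a two-finger parallel gripper is mounted at the origin on the work surface. World frame = base frame: x ahead of the robot, y to its left, z up, the work surface at z = 0. Lengths are in m, angles in rad, forces in N, time in s.
With the tool pointing down it reaches from about 0.35 to 0.85 m from the base axis. Payload 8.1 kg.
Tool frame: the origin (TCP) lies on the centre line of the jaws, within the pads' length; the fingertips stand robot.tips_ahead ahead of it and the grasp point (between the pads) lies 8 mm behind it (robot.tips_ahead is the distance from the TCP to the fingertips, in m); z points along the fingers, y is the direction in which the jaws open and shut (so a half turn about z gives the same grasp; the last joint's range is limited). The gripper opens to 93 mm and grips with 3 to 60 N. Pads are 15 mm wide; open, the fingers measure 128 mm over their backs; the gripper's body (75 mm by 188 mm) begins 65 mm behind the grasp point.
Start: joints at [-1.31, 0.13, 1.488, -0, 1.523, -0.085], TCP at [0.203, -0.564, 0.23] pointing down, gripper open.
Joint ranges: [-2.96, 2.96], [-0.89, 2.26], [0.02, 2.5], [-1.34, 4.48], [0, 2.73], [-2.66, 2.66]. Speed limits (rad/s): [2.39, 2.39, 2.79, 3.14, 3.14, 3.14].

## Interface

Orientations are given as a rotation vector (axis times angle).
In Python, from plant import monitor, eyes, job, robot gives the robot as it stands.
- The arm moves only by the tool servo_tool, never from a script. Its argument "plan" is a list that holds one entry, the list of rows, each a list of 7 numbers: the closure, from -1 (fully open) to 1 (shut), so that 0 is half open, then the shift along the world's x, y, z in mm, then the turn, a rotation vector about the world's x, y, z in rad. In form: [[[hand, dx, dy, dz, ax, ay, az], ...]]. A call has 1 to 12 rows; each row shifts and turns the commanded pose from where the row before left it; what a row does not reach is not made up. A row lasts 1/10 s, in which the tool goes at most 50 mm and 8.59 degrees, less where a joint would pass 70% of its speed; a pose out of reach is approached as far as the arm can. A call with a gripper value outside its range is refused whole. The fingers move at their own pace and stop on an object; "force" is the grip in N (left out, the last holds). Time passes only in rows, so rows that do not move let the fingers close. It gives the time, the measured TCP pose, the force and the opening at its end, in the units of the state.
- monitor.read_state(): the state, without advancing time (a new reading comes with each control period).
- eyes.read_camera(name): name is "scene" or "top"; returns the picture (384x512x3 uint8, red, green, blue); there is no depth.
- eyes.camera_info(name): a dict with "mtx" (3x3 intrinsics, pixels), "D" ([k1, k2, p1, p2, k3] as OpenCV has them; the pictures are not rectified), "R" (3x3) and "t" (3): a world point X has camera coordinates R X + t. Camera axes: x right, y down, z forward; pixel columns grow to the right and rows downward; lengths in m; the calibration is good to about 2 mm. A picture is of the moment at which its call begins. camera_info takes no time and is no camera call.
- job.close_job(): hands the job in, once; it reports no verdict.
The state is a dict: "t": time; "q": joint angles; "dq": joint speeds; "joint_torque": joint torques, N m; "tool_pos": TCP position; "orientation": TCP orientation; "force": force on the tool from outside, world axes, zero at the start; "wrist_torque": the same for the moment, N m; "opening": finger opening in m.
Only numpy, scipy, OpenCV 4.12 (cv2) and the standard library are available. Lean on these libraries where they do the work, as an engineer would, in place of code of your own. Each camera call takes 0.05 s, during which the arm holds its last target. There are 200 camera calls.

## Working session

There is one attempt and no reset: what is moved stays moved. The work goes in short steps, Python scripts to look and compute and a tool call to move; the robot and the scene stay as the last step left them, time stands still between calls to the robot, and variables do not carry over. Pictures are saved under pics/ and viewed, about 8 in all and at most 12, crops included, and the job is handed in when it is done.

Besides the shell and the picture viewer there is one more tool, called after "Emit:" as name([rows], argument=value, ...), one row to a line, values as JSON. servo_tool: Moves the arm, as the interface text tells. Its arguments: {"type":"object","properties":{"plan":{"type":"array"},"force":{"type":"number"}},"required":["plan"]}

```bash
mkdir -p pics; ls; python3 - <<'E'
from plant import monitor, eyes, job, robot
import cv2,numpy as np
s=monitor.read_state(); print(s); print(robot.tips_ahead)
for n in("scene","top"):
    im=eyes.read_camera(n); cv2.imwrite(f"pics/{n}0.png",im[:,:,::-1]); c=eyes.camera_info(n); print(n,c)
E
```

```text
pics
{'t': 0.0, 'q': array([-1.31037201e+00,  1.31130719e-01,  1.48926227e+00, -3.71086931e-05,
        1.52303456e+00, -8.54143905e-02]), 'dq': array([-0.00083417, -0.00060457, -0.00081029,  0.00078765, -0.00225227,
       -0.00034947]), 'joint_torque': array([-7.46922906e-04, -5.59842253e+01, -4.91764820e+01,  7.67413247e-02,
        3.55219084e-02, -1.51107311e-04]), 'tool_pos': array([ 0.20324798, -0.56393597,  0.22861498]), 'orientation': array([-3.09294310e+00, -5.40227800e-01,  3.09708245e-04]), 'force': array([-0.75688718,  0.57737829,  0.02179396]), 'wrist_torque': array([ 0.02542323,  0.02162215, -0.00154237]), 'opening': 0.09301536012927489}
0.011
scene {'mtx': array([[383.02318604,   0.        , 262.89746567],
       [  0.        , 383.02318604, 188.1187276 ],
       [  0.        ,   0.        ,   1.        ]]), 'D': array([-0.09225014,  0.        ,  0.        ,  0.        ,  0.        ]), 'R': array([[-0.14813131,  0.98891546,  0.01016479],
       [ 0.81760607,  0.12824019, -0.56131521],
       [-0.55639682, -0.07483756, -0.82753968]]), 't': array([ 0.13667109, -0.39394497,  1.55066785])}
top {'mtx': array([[409.65039708,   0.        , 255.66416244],
       [  0.        , 409.65039708, 190.30757487],
       [  0.        ,   0.        ,   1.        ]]), 'D': array([-0.03007969,  0.        ,  0.        ,  0.        ,  0.        ]), 'R': array([[-0.01242703, -0.99976795, -0.01759601],
       [-0.98939853,  0.01484075, -0.14446556],
       [ 0.14469318,  0.01561419, -0.98935337]]), 't': array([-0.00697668,  0.58363664,  1.16959956])}
```

View pics/scene0.png

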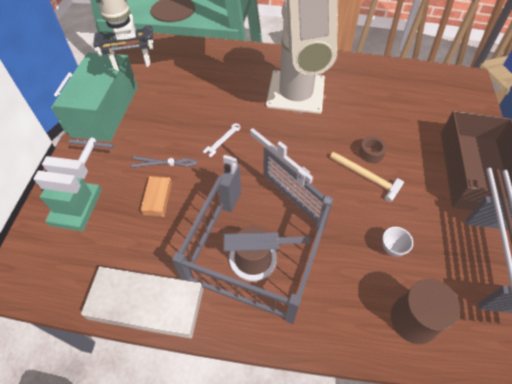

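View pics/top0.png

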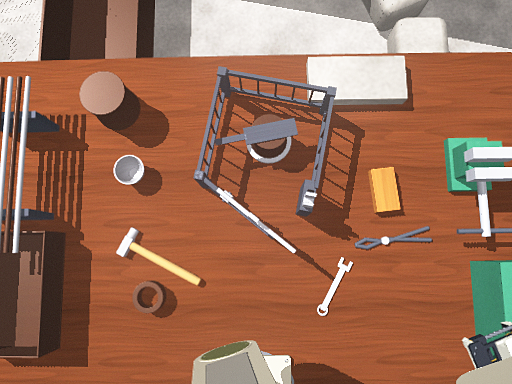

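The scene view shows the fence at its centre, the gate hinged at (326,200) and the bar ending near (252,133). In the top view the hinge corner is at about (200,178), the striker post at (307,197) and the free bar end at (294,250). Next I'll enlarge both views.

```bash
python3 - <<'E'
import cv2,numpy as np
a=cv2.imread('pics/top0.png')[155:265,180:345]; b=cv2.imread('pics/scene0.png')[115:225,205:345]
a=cv2.resize(a,None,fx=4.8,fy=4.8,interpolation=cv2.INTER_CUBIC);cv2.imwrite('pics/topc.png',a)
b=cv2.resize(b,None,fx=5.4,fy=5.4,interpolation=cv2.INTER_CUBIC);cv2.imwrite('pics/scc.png',b)
E
```

```text
(no output)
```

View pics/topc.png

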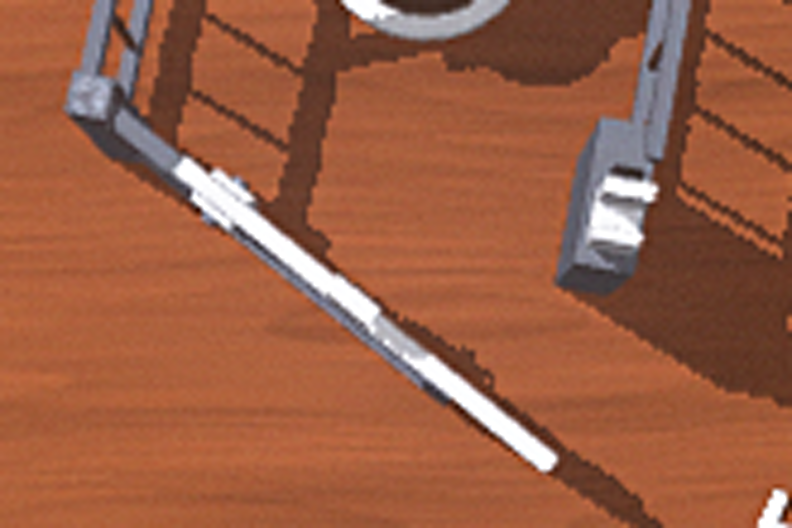

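View pics/scc.png

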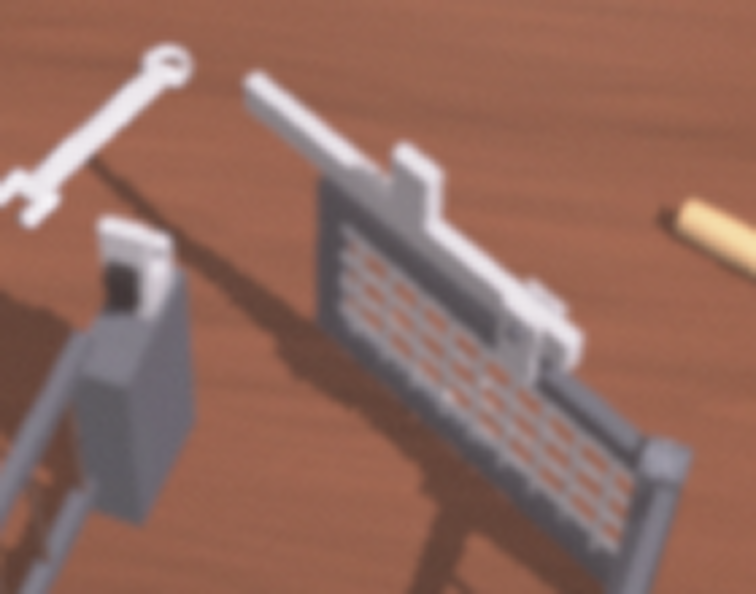

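The crops show, in crop pixels:
- **Top view:** bar end (550,463), tab top (353,300), pivot bracket (222,200), stop plate (632,190), lip (617,240).
- **Scene view:** bar end (255,78), tab top (418,160), stop plate top (137,232).

```bash
cat > h.py <<'E'
import numpy as np,cv2
from plant import monitor, eyes, job, robot
def ray(n,uv):
    c=eyes.camera_info(n); p=cv2.undistortPoints(np.array([[uv]],float),c["mtx"],c["D"])[0,0]
    return -c["R"].T@c["t"], c["R"].T@np.array([p[0],p[1],1.])
def onz(n,uv,z):
    o,d=ray(n,uv); return o+d*(z-o[2])/d[2]
def tri(a,b):
    o1,d1=ray("top",a);o2,d2=ray("scene",b)
    k=np.linalg.lstsq(np.c_[d1,-d2],o2-o1,rcond=None)[0]
    p,q=o1+d1*k[0],o2+d2*k[1]; return (p+q)/2,np.linalg.norm(p-q)
def px(n,X):
    c=eyes.camera_info(n); return cv2.projectPoints(np.array([X],float),cv2.Rodrigues(c["R"])[0],c["t"],c["mtx"],c["D"])[0][0,0]
T=lambda u,v:(180+(u+.5)/4.8-.5,155+(v+.5)/4.8-.5)
S=lambda u,v:(205+(u+.5)/5.4-.5,115+(v+.5)/5.4-.5)
E
python3 - <<'E'
from h import *
np.set_printoptions(precision=4,suppress=True)
for n in("top","scene"): print(n,ray(n,(256,192))[0])
for nm,t,s,z in[("end",(550,463),(255,78),.189),("tab",(353,300),(418,160),.232),("hinge",(92,92),(662,458),.165),("stop",(632,190),(137,232),.219)]:
    print(nm,tri(T(*t),S(*s)),onz("top",T(*t),z),onz("scene",S(*s),z))
print("lip",onz("top",T(617,240),.19),"pivot",onz("top",T(222,200),.196))
print("corners",onz("top",(222,72),.165),onz("top",(331,92),.165))
E
```

```text
top [ 0.4081 -0.0339  1.2413]
scene [1.2051 0.0314 1.0607]
end (array([ 0.4047, -0.1137,  0.1865]), np.float64(0.0007156931173728564)) [ 0.4046 -0.1132  0.189 ] [ 0.407  -0.1137  0.189 ]
tab (array([ 0.4892, -0.0116,  0.2306]), np.float64(0.0014214798578634394)) [ 0.489  -0.0109  0.232 ] [ 0.4905 -0.0122  0.232 ]
hinge (array([0.6126, 0.1339, 0.1651]), np.float64(0.0021518048279337743)) [0.6126 0.135  0.165 ] [0.6127 0.1328 0.165 ]
stop (array([ 0.5462, -0.1555,  0.2129]), np.float64(0.005380700731953585)) [ 0.5457 -0.1575  0.219 ] [ 0.551  -0.1514  0.219 ]
lip [ 0.5226 -0.1521  0.19  ] pivot [0.5466 0.0596 0.196 ]
corners [0.8999 0.0727 0.165 ] [ 0.8357 -0.2275  0.165 ]
```

Emit:
servo_tool([
  [[-1, 0, 0, 45, 0, 0, 0], [-1, 0, 0, 45, 0, 0, 0], [-1, 14, 27, 0, 0, 0, 0.026], [-1, 14, 27, 0, 0, 0, 0.026], [-1, 14, 27, 0, 0, 0, 0.026], [-1, 14, 27, 0, 0, 0, 0.026], [-1, 14, 27, 0, 0, 0, 0.026], [-1, 14, 27, 0, 0, 0, 0.026], [-1, 14, 27, 0, 0, 0, 0.026], [-1, 14, 27, 0, 0, 0, 0.026], [-1, 14, 27, 0, 0, 0, 0.026], [-1, 14, 27, 0, 0, 0, 0.026]],
], force=15)

```text
t: 1.3
tool_pos: [0.3436, -0.2932, 0.3192]
orientation: [-2.998, -0.938, 0.0]
force: [-0.4, 0.1, 0.3]
opening: 0.0931
```

Emit:
servo_tool([
  [[-1, 14, 27, 0, 0, 0, 0.026], [-1, 14, 27, 0, 0, 0, 0.026], [-1, 14, 27, 0, 0, 0, 0.026], [-1, 14, 27, 0, 0, 0, 0.026], [-1, 14, 27, 0, 0, 0, 0.026], [-1, 14, 27, 0, 0, 0, 0.026], [-1, 14, 27, 0, 0, 0, 0.026], [-1, 14, 27, 0, 0, 0, 0.026], [-1, 14, 27, 0, 0, 0, 0.026], [-1, 14, 27, 0, 0, 0, 0.026], [-1, 0, 0, 0, 0, 0, 0], [-1, 0, 0, 0, 0, 0, 0]],
])

```text
t: 2.5
tool_pos: [0.4832, -0.0242, 0.3191]
orientation: [-2.851, -1.32, 0.002]
force: [-1.2, -0.0, 0.1]
opening: 0.0928
```

Emit:
servo_tool([
  [[-1, 7, 12.5, 0, 0, 0, 0], [-1, 0, 0, -20, 0, 0, 0], [-1, 0, 0, -20, 0, 0, 0], [-1, 0, 0, -20, 0, 0, 0], [-1, 0, 0, -20, 0, 0, 0], [-1, 0, 0, -15, 0, 0, 0], [-1, 0, 0, -10, 0, 0, 0], [-1, 0, 0, -4, 0, 0, 0], [-1, 0, 0, 0, 0, 0, 0]],
])

```text
t: 3.4
tool_pos: [0.4903, -0.0121, 0.2105]
orientation: [-2.852, -1.317, 0.0]
force: [-0.5, 0.1, 0.1]
opening: 0.0928
```

```bash
python3 - <<'E'
from h import *
b=eyes.read_camera("scene")[105:215,205:345,::-1]
cv2.imwrite('pics/sc2.png',cv2.resize(b,None,fx=5.4,fy=5.4,interpolation=cv2.INTER_CUBIC))
print(monitor.read_state()["force"])
E
```

```text
[ 0.25002644 -0.16837616  0.10787186]
```

View pics/sc2.png

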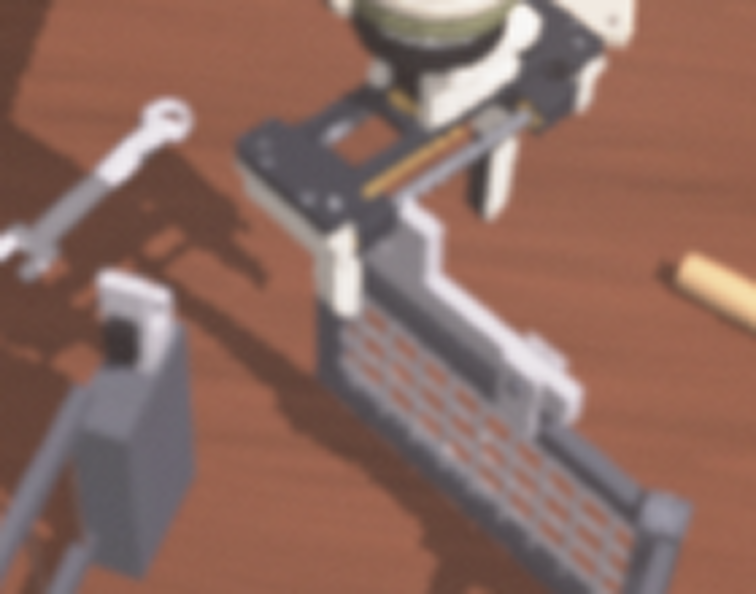

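The fingers straddle the tab: near finger at (340,280), far finger at (497,180), tab at (415,235). I'll close the gripper.

Emit:
servo_tool([
  [[0.3, 0, 0, 0, 0, 0, 0], [0.6, 0, 0, 0, 0, 0, 0], [0.8, 0, 0, 0, 0, 0, 0], [1, 0, 0, 0, 0, 0, 0], [1, 0, 0, 0, 0, 0, 0], [1, 0, 0, 0, 0, 0, 0], [1, 0, 0, 0, 0, 0, 0], [1, 0, 0, 0, 0, 0, 0]],
], force=15)

```text
t: 4.25
tool_pos: [0.4904, -0.012, 0.2106]
orientation: [-2.852, -1.318, 0.0]
force: [-0.4, 0.1, -0.1]
opening: 0.0336
```

Emit:
servo_tool([
  [[1, 0, 0, 0, 0, 0, 0], [1, 0, 0, 0, 0, 0, 0], [1, 0, 0, 0, 0, 0, 0], [1, 0, 0, 0, 0, 0, 0], [1, 0, 0, 0, 0, 0, 0]],
], force=20)

```text
t: 4.75
tool_pos: [0.4903, -0.0119, 0.2106]
orientation: [-2.851, -1.318, 0.0]
force: [-1.5, 0.6, 0.8]
opening: 0.0098
```

Gripped: the opening is 9.8 mm on the 10 mm tab. Next I'll lift the bar to about 0.15 rad, tilting the hand with it.

Emit:
servo_tool([
  [[1, 0.5, 0.6, 2.9, -0.023, 0.0193, 0], [1, 0.5, 0.6, 2.8, -0.023, 0.0193, 0], [1, 0.6, 0.7, 2.7, -0.023, 0.0193, 0], [1, 0.7, 0.8, 2.6, -0.023, 0.0193, 0], [1, 0.7, 0.9, 2.5, -0.023, 0.0193, 0], [1, 0.8, 1.0, 2.3, -0.023, 0.0193, 0], [1, 0, 0, 0, 0, 0, 0], [1, 0, 0, 0, 0, 0, 0]],
])

```text
t: 5.55
tool_pos: [0.4942, -0.0074, 0.2265]
orientation: [2.773, 1.282, -0.251]
force: [-3.3, -0.5, -2.0]
opening: 0.0104
```

```bash
cat >> h.py <<'E'
from scipy.spatial.transform import Rotation as Ro
H=np.array([.6126,.1339]); YAW=-.211
def st():
    s=monitor.read_state(); p=s["tool_pos"]; d=p[:2]-H; M=Ro.from_rotvec(s["orientation"]).as_matrix()
    th=-(np.arctan2(d[1],d[0])-(-np.pi/2+YAW)); yaw=np.arctan2(M[1,1],M[0,1])
    tilt=np.arctan2(np.hypot(M[0,2],M[1,2]),-M[2,2])
    n=np.array([M[0,1],M[1,1]]); u=d/np.hypot(*d); n=np.array([-u[1],u[0]])
    print("t %.2f th %.3f yawth %.3f rad %.4f z %.4f tilt %.3f | F across %.2f along %.2f z %.2f | op %.4f"%(s["t"],th,YAW-yaw,np.hypot(*d),p[2],tilt,s["force"][:2]@n,s["force"][:2]@u,s["force"][2],s["opening"]), "T",s["wrist_torque"].round(2),"p",p.round(4),s["orientation"].round(3))
E
python3 -c "from h import *; st()"
```

```text
t 5.55 th 0.486 yawth 0.494 rad 0.1844 z 0.2265 tilt 0.181 | F across -2.19 along 2.47 z -1.96 | op 0.0104 T [0.09 0.19 0.19] p [ 0.4942 -0.0074  0.2265] [ 2.773  1.282 -0.251]
```

```bash
python3 - <<'E'
import numpy as np
th=.486-.028*np.arange(13); a=-np.pi/2-.211-th
P=184.4*np.c_[np.cos(a),np.sin(a)]; print(np.diff(P,axis=0).round(1).tolist())
E
```

```text
[[4.0, -3.3], [4.1, -3.1], [4.2, -3.0], [4.3, -2.9], [4.3, -2.8], [4.4, -2.7], [4.5, -2.5], [4.6, -2.4], [4.6, -2.3], [4.7, -2.2], [4.7, -2.0], [4.8, -1.9]]
```

Emit:
servo_tool([
  [[1, 4.0, -3.3, 0, 0, 0, 0.028], [1, 4.1, -3.1, 0, 0, 0, 0.028], [1, 4.2, -3.0, 0, 0, 0, 0.028], [1, 4.3, -2.9, 0, 0, 0, 0.028], [1, 4.3, -2.8, 0, 0, 0, 0.028], [1, 4.4, -2.7, 0, 0, 0, 0.028], [1, 4.5, -2.5, 0, 0, 0, 0.028], [1, 4.6, -2.4, 0, 0, 0, 0.028], [1, 4.6, -2.3, 0, 0, 0, 0.028], [1, 4.7, -2.2, 0, 0, 0, 0.028], [1, 4.7, -2.0, 0, 0, 0, 0.028], [1, 4.8, -1.9, 0, 0, 0, 0.028]],
])

```text
t: 6.75
tool_pos: [0.5468, -0.0381, 0.226]
orientation: [2.501, 1.716, -0.225]
force: [-5.1, 2.7, -2.1]
opening: 0.0104
```

```bash
python3 - <<'E'
from h import *
st()
a=eyes.read_camera("top")[155:265,220:345,::-1]; b=eyes.read_camera("scene")[115:225,205:345,::-1]
f=lambda i:cv2.resize(i,(400,int(400*i.shape[0]/i.shape[1])),interpolation=cv2.INTER_CUBIC)
a,b=f(a),f(b);o=np.zeros((max(len(a),len(b)),800,3),np.uint8);o[:len(a),:400]=a;o[:len(b),400:]=b
cv2.imwrite('pics/both3.png',o); st()
E
```

```text
t 6.75 th 0.155 yawth 0.157 rad 0.1842 z 0.2260 tilt 0.179 | F across -5.76 along -0.65 z -2.13 | op 0.0104 T [ 0.88  0.51 -0.02] p [ 0.5468 -0.0381  0.226 ] [ 2.501  1.716 -0.225]
t 6.85 th 0.150 yawth 0.158 rad 0.1841 z 0.2262 tilt 0.179 | F across -0.68 along -2.49 z -4.20 | op 0.0100 T [ 0.71 -0.14  0.13] p [ 0.5475 -0.0384  0.2262] [ 2.5    1.714 -0.223]
```

View pics/both3.png

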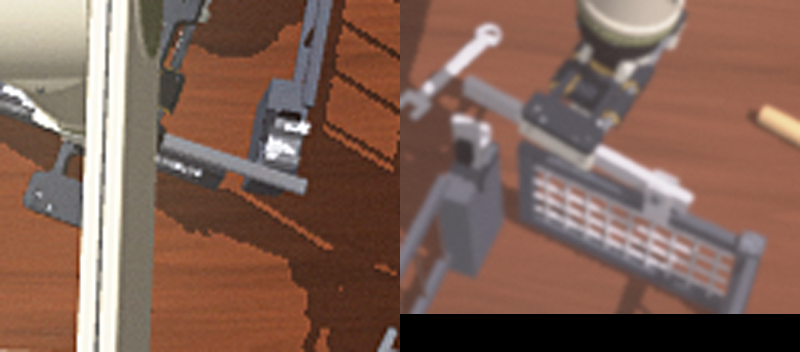

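```bash
python3 - <<'E'
from h import *
print(tri((314.7,212.8),(229.5,144.7)))
for t,s in [((292,128),(470,118))]: print(tri((220+t[0]/3.2,155+t[1]/3.2),(205+(s[0]-400)/2.857,115+s[1]/2.857)))
x=np.array([np.cos(YAW),np.sin(YAW)])
for nm,t,z in [("lip",(285,155),.19),("stop",(292,128),.219),("slot/dark",(290,117),.219),("end",(303,185),.229)]:
    p=onz("top",(220+t[0]/3.2,155+t[1]/3.2),z); print(nm,p,"guard x",(p[:2]-H)@x)
def rows(th0,d,n,R=184.2):
    a=-np.pi/2+YAW-(th0-d*np.arange(n+1)); print(np.diff(R*np.c_[np.cos(a),np.sin(a)],axis=0).round(2).tolist())
rows(.15,.01,6); rows(.09,.003,3); rows(.04,.003,3)
E
```

```text
(array([ 0.4991458 , -0.16450975,  0.21233189]), np.float64(0.001737622550686509))
(array([ 0.54390418, -0.15610976,  0.2153785 ]), np.float64(0.003339604641637919))
lip [ 0.52562624 -0.15451718  0.19      ] guard x -0.024639383312624483
stop [ 0.54363185 -0.15734463  0.219     ] guard x -0.006440926017908707
slot/dark [ 0.55238049 -0.15605245  0.219     ] guard x 0.001843048348882836
end [ 0.49774457 -0.16321869  0.229     ] guard x -0.050080273549534496
[[1.73, -0.64], [1.73, -0.62], [1.74, -0.61], [1.74, -0.59], [1.75, -0.57], [1.76, -0.55]]
[[0.53, -0.16], [0.53, -0.16], [0.53, -0.16]]
[[0.54, -0.14], [0.54, -0.13], [0.54, -0.13]]
```

The triangulated bar end looks low (z .212, against .23 expected), so I'll check it in a closer crop before going near the lip.

```bash
python3 - <<'E'
from h import *
a=eyes.read_camera("top")[185:225,265:325,::-1]; b=eyes.read_camera("scene")[130:180,215:275,::-1]
f=lambda i,k:cv2.resize(i,None,fx=k,fy=k,interpolation=cv2.INTER_CUBIC)
a,b=f(a,6.6),f(b,6.6);o=np.zeros((max(len(a),len(b)),800,3),np.uint8);o[:len(a),:a.shape[1]]=a;o[:len(b),400:400+b.shape[1]]=b
cv2.imwrite('pics/both4.png',o); st()
for ph in(.05,.1,.15):
  for s in(1,-1):
    u=np.array([np.cos(-np.pi/2+YAW-.152),np.sin(-np.pi/2+YAW-.152)])
    L=.1+.225*np.cos(ph)-s*.011*np.sin(ph); z=.185+.225*np.sin(ph)+s*.011*np.cos(ph)
    X=np.r_[H+L*u,z]; t=px("top",X);q=px("scene",X)
    print(ph,s,((t-[265,185]+.5)*6.6).round(),((q-[215,130]+.5)*6.6+[400,0]).round())
E
```

```text
t 6.95 th 0.151 yawth 0.159 rad 0.1841 z 0.2262 tilt 0.179 | F across -1.81 along -2.82 z -4.22 | op 0.0100 T [ 0.82 -0.12  0.13] p [ 0.5473 -0.0383  0.2262] [ 2.501  1.713 -0.224]
0.05 1 [340. 192.] [488. 104.]
0.05 -1 [335. 198.] [489. 135.]
0.1 1 [340. 189.] [489.  88.]
0.1 -1 [338. 196.] [488. 119.]
0.15 1 [339. 184.] [491.  73.]
0.15 -1 [340. 192.] [488. 103.]
```

View pics/both4.png

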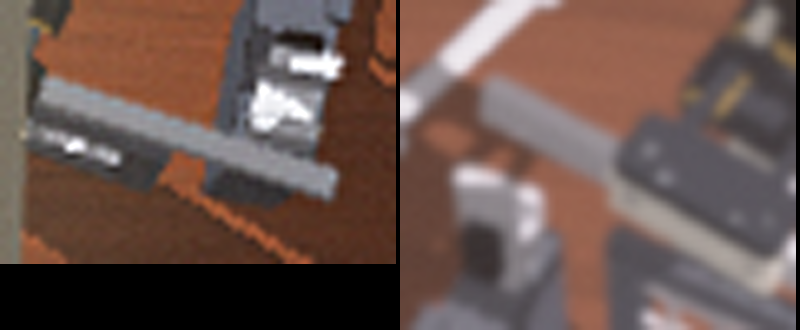

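The close crop puts the bar end at (487,76) to (485,113), against a prediction of 73–103 for 0.15 rad, so the bar is at about 0.13–0.15 and clears the lip. I'll go on slowly, feeling for the stop.

Emit:
servo_tool([
  [[1, 1.73, -0.64, 0, 0, 0, 0.01], [1, 1.73, -0.62, 0, 0, 0, 0.01], [1, 1.74, -0.61, 0, 0, 0, 0.01], [1, 1.74, -0.59, 0, 0, 0, 0.01], [1, 1.75, -0.57, 0, 0, 0, 0.01], [1, 0, 0, 0, 0, 0, 0], [1, 0, 0, 0, 0, 0, 0]],
])

```text
t: 7.65
tool_pos: [0.5563, -0.0413, 0.2263]
orientation: [2.453, 1.774, -0.22]
force: [-0.6, 4.9, -5.3]
opening: 0.0099
```

```bash
python3 -c "from h import *; st()"
```

```text
t 7.65 th 0.100 yawth 0.108 rad 0.1841 z 0.2263 tilt 0.180 | F across -2.02 along -4.45 z -5.26 | op 0.0099 T [ 1.08 -0.21  0.18] p [ 0.5563 -0.0413  0.2263] [ 2.453  1.774 -0.22 ]
```

Emit:
servo_tool([
  [[1, 0.53, -0.16, 0, 0, 0, 0.003], [1, 0.53, -0.16, 0, 0, 0, 0.003], [1, 0.53, -0.16, 0, 0, 0, 0.003], [1, 0.53, -0.16, 0, 0, 0, 0.003], [1, 0.53, -0.16, 0, 0, 0, 0.003], [1, 0, 0, 0, 0, 0, 0]],
])

```text
t: 8.25
tool_pos: [0.5587, -0.0421, 0.2263]
orientation: [2.439, 1.792, -0.219]
force: [-0.6, 5.0, -5.9]
opening: 0.0097
```

```bash
python3 -c "from h import *; st()"
```

```text
t 8.25 th 0.086 yawth 0.093 rad 0.1840 z 0.2263 tilt 0.180 | F across -2.00 along -4.57 z -5.88 | op 0.0097 T [ 1.18 -0.08  0.15] p [ 0.5587 -0.0421  0.2263] [ 2.439  1.792 -0.219]
```

Emit:
servo_tool([
  [[1, 0.55, -0.13, 0, 0, 0, 0.003], [1, 0.55, -0.13, 0, 0, 0, 0.003], [1, 0.55, -0.13, 0, 0, 0, 0.003], [1, 0, 0, 0, 0, 0, 0]],
])

```text
t: 8.65
tool_pos: [0.5603, -0.0426, 0.2263]
orientation: [2.431, 1.802, -0.218]
force: [-1.5, 4.6, -5.3]
opening: 0.0098
```

```bash
python3 -c "from h import *; st()"
```

```text
t 8.65 th 0.077 yawth 0.084 rad 0.1840 z 0.2263 tilt 0.180 | F across -2.73 along -4.03 z -5.29 | op 0.0098 T [ 1.17 -0.03  0.11] p [ 0.5603 -0.0426  0.2263] [ 2.431  1.802 -0.218]
```

Emit:
servo_tool([
  [[1, 0.55, -0.12, 0, 0, 0, 0.003], [1, 0.55, -0.12, 0, 0, 0, 0.003], [1, 0, 0, 0, 0, 0, 0]],
])

```text
t: 8.95
tool_pos: [0.5614, -0.0429, 0.2263]
orientation: [2.425, 1.809, -0.218]
force: [-1.1, 5.3, -5.7]
opening: 0.0099
```

```bash
python3 -c "from h import *; st()"
```

```text
t 8.95 th 0.071 yawth 0.078 rad 0.1840 z 0.2263 tilt 0.180 | F across -2.53 along -4.74 z -5.70 | op 0.0099 T [1.12 0.01 0.09] p [ 0.5614 -0.0429  0.2263] [ 2.425  1.809 -0.218]
```

Emit:
servo_tool([
  [[1, 0.54, -0.13, 0, 0, 0, 0.003], [1, 0.54, -0.13, 0, 0, 0, 0.003], [1, 0.54, -0.13, 0, 0, 0, 0.003], [1, 0, 0, 0, 0, 0, 0]],
])

```text
t: 9.35
tool_pos: [0.5631, -0.0433, 0.2264]
orientation: [2.416, 1.819, -0.217]
force: [-1.0, 4.6, -5.4]
opening: 0.0101
```

```bash
python3 -c "from h import *; st()"
```

```text
t 9.35 th 0.062 yawth 0.069 rad 0.1840 z 0.2264 tilt 0.180 | F across -2.19 along -4.19 z -5.35 | op 0.0101 T [1.16 0.06 0.1 ] p [ 0.5631 -0.0433  0.2264] [ 2.416  1.819 -0.217]
```

Emit:
servo_tool([
  [[1, 0.54, -0.12, 0, 0, 0, 0.003], [1, 0.54, -0.12, 0, 0, 0, 0.003], [1, 0, 0, 0, 0, 0, 0]],
])

```text
t: 9.65
tool_pos: [0.5642, -0.0436, 0.2264]
orientation: [2.41, 1.826, -0.217]
force: [-1.0, 5.0, -5.7]
opening: 0.0094
```

```bash
python3 -c "from h import *; st()"
```

```text
t 9.65 th 0.055 yawth 0.063 rad 0.1840 z 0.2264 tilt 0.180 | F across -2.29 along -4.60 z -5.72 | op 0.0094 T [1.16 0.01 0.12] p [ 0.5642 -0.0436  0.2264] [ 2.41   1.826 -0.217]
```

Emit:
servo_tool([
  [[1, 0.54, -0.12, 0, 0, 0, 0.003], [1, 0.54, -0.12, 0, 0, 0, 0.003], [1, 0, 0, 0, 0, 0, 0]],
])

```text
t: 9.95
tool_pos: [0.5653, -0.0439, 0.2264]
orientation: [2.404, 1.833, -0.216]
force: [-1.1, 3.9, -5.9]
opening: 0.0099
```

```bash
python3 -c "from h import *; st()"
```

```text
t 9.95 th 0.049 yawth 0.057 rad 0.1839 z 0.2264 tilt 0.180 | F across -2.09 along -3.46 z -5.95 | op 0.0099 T [0.98 0.08 0.14] p [ 0.5653 -0.0439  0.2264] [ 2.404  1.833 -0.216]
```

Emit:
servo_tool([
  [[1, 0.54, -0.12, 0, 0, 0, 0.003], [1, 0.54, -0.12, 0, 0, 0, 0.003], [1, 0, 0, 0, 0, 0, 0]],
])

```text
t: 10.25
tool_pos: [0.5664, -0.0441, 0.2264]
orientation: [2.399, 1.84, -0.216]
force: [-2.4, 4.6, -5.4]
opening: 0.0099
```

```bash
python3 -c "from h import *; st()"
```

```text
t 10.25 th 0.043 yawth 0.051 rad 0.1839 z 0.2264 tilt 0.180 | F across -3.51 along -3.82 z -5.40 | op 0.0099 T [0.96 0.06 0.12] p [ 0.5664 -0.0441  0.2264] [ 2.399  1.84  -0.216]
```

Emit:
servo_tool([
  [[1, 0.54, -0.11, 0, 0, 0, 0.003], [1, 0, 0, 0, 0, 0, 0]],
])

```text
t: 10.45
tool_pos: [0.5669, -0.0442, 0.2264]
orientation: [2.396, 1.844, -0.215]
force: [-1.0, 3.2, -6.1]
opening: 0.0097
```

```bash
python3 -c "from h import *; st()"
```

```text
t 10.45 th 0.040 yawth 0.048 rad 0.1839 z 0.2264 tilt 0.180 | F across -1.72 along -2.81 z -6.08 | op 0.0097 T [0.86 0.16 0.08] p [ 0.5669 -0.0442  0.2264] [ 2.396  1.844 -0.215]
```

Emit:
servo_tool([
  [[1, 0.54, -0.11, 0, 0, 0, 0.003], [1, 0, 0, 0, 0, 0, 0]],
])

```text
t: 10.65
tool_pos: [0.5671, -0.0443, 0.2264]
orientation: [2.393, 1.847, -0.216]
force: [-3.8, 4.0, -4.8]
opening: 0.0099
```

```bash
python3 -c "from h import *; st()"
```

```text
t 10.65 th 0.039 yawth 0.045 rad 0.1839 z 0.2264 tilt 0.180 | F across -4.68 along -2.95 z -4.80 | op 0.0099 T [ 0.92  0.41 -0.03] p [ 0.5671 -0.0443  0.2264] [ 2.393  1.847 -0.216]
```

Emit:
servo_tool([
  [[1, 0.54, -0.11, 0, 0, 0, 0.003], [1, 0, 0, 0, 0, 0, 0]],
])

```text
t: 10.85
tool_pos: [0.5674, -0.0444, 0.2264]
orientation: [2.391, 1.851, -0.217]
force: [-4.9, 4.2, -4.2]
opening: 0.0098
```

```bash
python3 -c "from h import *; st()"
```

```text
t 10.85 th 0.038 yawth 0.042 rad 0.1839 z 0.2264 tilt 0.180 | F across -5.82 along -2.88 z -4.23 | op 0.0098 T [1.04 0.71 0.  ] p [ 0.5674 -0.0444  0.2264] [ 2.391  1.851 -0.217]
```

The stop plate is felt at θ ≈ 0.04, with about 4 N of rise at the tab (roughly 2.5 N at the tip). I'll back off about 1.5 mm at the tip, then lower partway.

Emit:
servo_tool([
  [[1, -0.47, 0.1, 0, 0, 0, -0.0026], [1, -0.47, 0.1, 0, 0, 0, -0.0026], [1, -0.47, 0.1, 0, 0, 0, -0.0026], [1, -0.47, 0.1, 0, 0, 0, -0.0026], [1, 0, 0, 0, 0, 0, 0]],
])

```text
t: 11.35
tool_pos: [0.5662, -0.044, 0.2265]
orientation: [2.4, 1.838, -0.215]
force: [-0.3, 2.9, -5.9]
opening: 0.01
```

```bash
python3 -c "from h import *; st()"
```

```text
t 11.35 th 0.044 yawth 0.052 rad 0.1839 z 0.2265 tilt 0.180 | F across -1.07 along -2.74 z -5.88 | op 0.0100 T [ 0.77 -0.02  0.1 ] p [ 0.5662 -0.044   0.2265] [ 2.4    1.838 -0.215]
```

Emit:
servo_tool([
  [[1, -0.14, -0.52, -1.3, 0.0145, -0.0038, 0], [1, -0.14, -0.52, -1.3, 0.0145, -0.0038, 0], [1, -0.14, -0.52, -1.3, 0.0145, -0.0038, 0], [1, -0.14, -0.52, -1.3, 0.0145, -0.0038, 0], [1, 0, 0, 0, 0, 0, 0]],
])

```text
t: 11.85
tool_pos: [0.5654, -0.0463, 0.221]
orientation: [2.434, 1.863, -0.144]
force: [-0.2, 3.5, -5.8]
opening: 0.0099
```

```bash
python3 -c "from h import *; st()"
```

```text
t 11.85 th 0.045 yawth 0.053 rad 0.1863 z 0.2210 tilt 0.119 | F across -1.03 along -3.31 z -5.75 | op 0.0099 T [ 0.81 -0.07  0.19] p [ 0.5654 -0.0463  0.221 ] [ 2.434  1.863 -0.144]
```

Emit:
servo_tool([
  [[1, -0.14, -0.52, -1.3, 0.0145, -0.0038, 0], [1, 0, 0, 0, 0, 0, 0]],
])

```text
t: 12.05
tool_pos: [0.5653, -0.0468, 0.2198]
orientation: [2.441, 1.87, -0.127]
force: [-1.2, 2.4, -6.0]
opening: 0.0101
```

```bash
python3 -c "from h import *; st()"
```

```text
t 12.05 th 0.045 yawth 0.053 rad 0.1868 z 0.2198 tilt 0.105 | F across -1.77 along -2.02 z -5.95 | op 0.0101 T [0.62 0.08 0.15] p [ 0.5653 -0.0468  0.2198] [ 2.441  1.87  -0.127]
```

Emit:
servo_tool([
  [[1, -0.14, -0.52, -1.3, 0.0145, -0.0038, 0], [1, 0, 0, 0, 0, 0, 0]],
])

```text
t: 12.25
tool_pos: [0.5651, -0.0473, 0.2184]
orientation: [2.449, 1.876, -0.109]
force: [-0.9, 3.5, -4.5]
opening: 0.0102
```

```bash
python3 -c "from h import *; st()"
```

```text
t 12.25 th 0.045 yawth 0.053 rad 0.1873 z 0.2184 tilt 0.089 | F across -1.78 along -3.11 z -4.52 | op 0.0102 T [0.54 0.1  0.13] p [ 0.5651 -0.0473  0.2184] [ 2.449  1.876 -0.109]
```

Emit:
servo_tool([
  [[1, -0.14, -0.52, -1.3, 0.0145, -0.0038, 0], [1, 0, 0, 0, 0, 0, 0]],
])

```text
t: 12.45
tool_pos: [0.565, -0.0477, 0.2171]
orientation: [2.457, 1.882, -0.091]
force: [-0.3, 2.0, -5.5]
opening: 0.0098
```

```bash
python3 -c "from h import *; st()"
```

```text
t 12.45 th 0.045 yawth 0.053 rad 0.1878 z 0.2171 tilt 0.074 | F across -0.80 along -1.87 z -5.46 | op 0.0098 T [0.52 0.08 0.16] p [ 0.565  -0.0477  0.2171] [ 2.457  1.882 -0.091]
```

Emit:
servo_tool([
  [[1, -0.14, -0.52, -1.3, 0.0145, -0.0038, 0], [1, 0, 0, 0, 0, 0, 0]],
])

```text
t: 12.65
tool_pos: [0.5649, -0.0482, 0.2158]
orientation: [2.465, 1.888, -0.073]
force: [-1.0, 3.6, -5.5]
opening: 0.0103
```

```bash
python3 -c "from h import *; st()"
```

```text
t 12.65 th 0.045 yawth 0.053 rad 0.1883 z 0.2158 tilt 0.059 | F across -1.87 along -3.24 z -5.55 | op 0.0103 T [0.6  0.09 0.26] p [ 0.5649 -0.0482  0.2158] [ 2.465  1.888 -0.073]
```

Emit:
servo_tool([
  [[1, -0.14, -0.52, -1.3, 0.0145, -0.0038, 0], [1, 0, 0, 0, 0, 0, 0]],
])

```text
t: 12.85
tool_pos: [0.5647, -0.0486, 0.2144]
orientation: [2.473, 1.894, -0.055]
force: [-0.1, 4.3, -5.6]
opening: 0.0095
```

```bash
python3 -c "from h import *; st()"
```

```text
t 12.85 th 0.045 yawth 0.053 rad 0.1887 z 0.2144 tilt 0.044 | F across -1.20 along -4.17 z -5.63 | op 0.0095 T [0.61 0.03 0.12] p [ 0.5647 -0.0486  0.2144] [ 2.473  1.894 -0.055]
```

The bar is behind the lip, about 3 mm above the floor, with no contact force. I'll release it, let it drop and withdraw upwards.

Emit:
servo_tool([
  [[0.7, 0, 0, 0, 0, 0, 0], [0.3, 0, 0, 0, 0, 0, 0], [0, 0, 0, 0, 0, 0, 0], [0, 0, 0, 0, 0, 0, 0], [0, 0, 0, 0, 0, 0, 0], [0, 0, 0, 0, 0, 0, 0], [0, 0, 0, 0, 0, 0, 0], [0, 0, 0, 0, 0, 0, 0]],
])

```text
t: 13.65
tool_pos: [0.5648, -0.0487, 0.2147]
orientation: [2.472, 1.893, -0.056]
force: [-0.6, 0.2, -0.6]
opening: 0.0467
```

Emit:
servo_tool([
  [[0, 0, 0, 8, 0, 0, 0], [0, 0, 0, 15, 0, 0, 0], [0, 0, 0, 25, 0, 0, 0], [0, 0, 0, 30, 0, 0, 0], [0, 0, 0, 30, 0, 0, 0], [0, -30, 0, 20, 0, 0, 0], [0, -40, 0, 0, 0, 0, 0], [0, -40, 0, 0, 0, 0, 0], [0, -30, 0, 0, 0, 0, 0], [0, 0, 0, 0, 0, 0, 0]],
])

```text
t: 14.65
tool_pos: [0.4229, -0.0486, 0.3452]
orientation: [2.47, 1.891, -0.052]
force: [-0.2, 0.2, -0.2]
opening: 0.0466
```

```bash
python3 - <<'E'
from h import *
st()
a=eyes.read_camera("top")[150:230,190:340,::-1]; b=eyes.read_camera("scene")[125:225,205:345,::-1]
f=lambda i,w:cv2.resize(i,(w,int(w*i.shape[0]/i.shape[1])),interpolation=cv2.INTER_CUBIC)
a,b=f(a,400),f(b,400);o=np.zeros((max(len(a),len(b)),800,3),np.uint8);o[:len(a),:400]=a;o[:len(b),400:]=b
cv2.imwrite('pics/both5.png',o)
ka,kb=400/150,400/140
for th in(.045,):
  for ph in(0,.08):
    u=np.array([np.cos(-np.pi/2+YAW-th),np.sin(-np.pi/2+YAW-th)])
    X=np.r_[H+(.1+.225*np.cos(ph)-.011*np.sin(ph))*u,.185+.225*np.sin(ph)+.011]
    print(th,ph,((px("top",X)-[190,150])*ka).round(),((px("scene",X)-[205,125])*kb+[400,0]).round())
E
```

```text
t 14.65 th 0.594 yawth 0.053 rad 0.2633 z 0.3452 tilt 0.045 | F across -0.29 along 0.05 z -0.21 | op 0.0466 T [-0.01 -0.11  0.01] p [ 0.4229 -0.0486  0.3452] [ 2.47   1.891 -0.052]
0.045 0 [345. 137.] [449.  88.]
0.045 0.08 [346. 134.] [449.  77.]
```

View pics/both5.png

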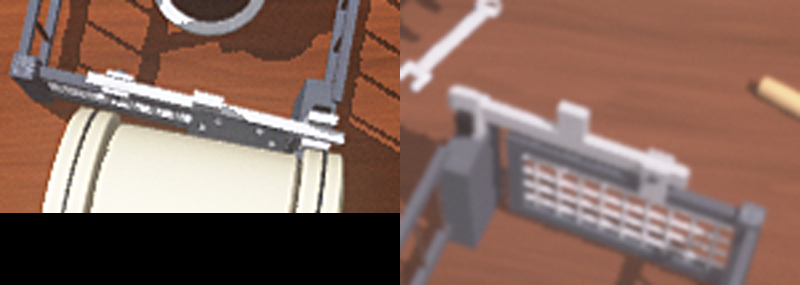

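The gate is shut with the bar in the catch. The bar end is at (342,138) in the top view and (451,89) in the scene view; the prediction for a level bar at θ=.045 was (345,137) and (449,88). I'll wait a second, confirm nothing moves, and hand in.

Emit:
servo_tool([
  [[0, 0, 0, 0, 0, 0, 0], [0, 0, 0, 0, 0, 0, 0], [0, 0, 0, 0, 0, 0, 0], [0, 0, 0, 0, 0, 0, 0], [0, 0, 0, 0, 0, 0, 0], [0, 0, 0, 0, 0, 0, 0], [0, 0, 0, 0, 0, 0, 0], [0, 0, 0, 0, 0, 0, 0], [0, 0, 0, 0, 0, 0, 0], [0, 0, 0, 0, 0, 0, 0]],
])

```text
t: 15.75
tool_pos: [0.4248, -0.0487, 0.3428]
orientation: [2.471, 1.893, -0.056]
force: [-0.0, 0.2, 0.1]
opening: 0.0464
```

```bash
python3 - <<'E'
from h import *
im=eyes.read_camera("scene"); b=im[125:225,205:345,::-1]
b=cv2.resize(b,(400,285),interpolation=cv2.INTER_CUBIC); o=cv2.imread('pics/both5.png')[:285,400:]
d=cv2.absdiff(o,b).max(2); print("changed px since release",(d>40).sum(),"max",d.max())
i0=cv2.imread('pics/scene0.png')[:,:,::-1]
for n,(x0,x1,y0,y1) in dict(hammer=(325,410,145,205),tongs=(125,200,150,172),blade=(235,310,230,250)).items():
    e=cv2.absdiff(i0[y0:y1,x0:x1],im[y0:y1,x0:x1]).max(2); print(n,(e>60).sum(),e.max())
E
```

```text
changed px since release 0 max 26
hammer 0 13
tongs 0 35
blade 0 10
```

```bash
python3 -c "
from plant import job; print(job.close_job())"
```

```text
the job is handed in; nothing more can be done
None
```

The gate is shut and latched, and I handed the job in at about 16 s of the 45 s allowed.

- **What I did:** I pinched the thumb tab, lifted the bar to about 0.15 rad and swung the gate in. I felt the stop plate at a gate angle of about 0.04 rad, with roughly 2–3 N at the bar. I then backed off about 1.5 mm, lowered the bar behind the lip without contact, released it for the last 3 mm and withdrew upwards.
- **Last checks:** The bar end sat within 3 px of the position predicted for a level bar, in views enlarged about 2.7 times. One second later nothing at the gate had moved, and the hammer, tongs and blade looked unchanged from the start. The robot was touching nothing.
- **Disagreements:** A first rough triangulation put the raised bar end about 17 mm too low. A closer crop gave 0.13–0.15 rad, clear of the lip, so I went on. A sideways and downward force of 2–6 N showed at the wrist while I held the bar, partly its weight and probably a small error in my hinge position. It disappeared on release.

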